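Clear the sketching board and start the next round

TASK

Get the desk ready for the next sketching round: lay every marker in the pen ledge along the low whiteboard, wipe all the voting tokens off the board into its side tray with the felt eraser (no fingers on tokens that lie on the board), leave the eraser lying felt down on the board, and turn the round timer's dial until its pointer meets the tab on the scale. Only when the tokens are in the tray and the dial is set, start the round: press the loose clicker's end button fully in with the clicker's other end braced against the bookend, and leave the clicker standing there. Do not disturb the paper cup and the computer mouse.

Things in the scene. Friction and masses are not known exactly. Their poses are not given: they have to be found in the camera images.
- board: low desktop whiteboard, fixed; x away from the robot, y left. Origin on the desk below the white panel: x -105..105, y -170..130 mm, top z 55 mm; lips 6 mm wide at x +-108 rise 6 mm above it, its y ends are open. Beyond its +y end lies the grey side tray, inside x -107..107, y 130..231, floor z 6, walls up to z 70 mm (none towards the panel)
- ledge (a point): centre of the floor of the pen ledge, the open aluminium trough along the whiteboard's far (+x) side; inside 77 (x) x 292 (y) mm, floor 30 mm above the desk, outer and end walls up to 55 mm, panel lip at 61 mm. At board x 149.5, y -20 mm, same axes
- eraser: loose felt eraser block, lying on the panel near its -y end at the start, 150 g. Felt base 120 (x) x 55 (y) x 20 mm, black grip bar on top 100 (x) x 32 (y), from z 20 to 48 mm. Origin: centre of the felt underside, z up
- token0: loose voting token, grey plastic disc 42 mm across, 12 mm thick, 30 g, lying on the panel at the start; origin: centre of its underside. Three to six of the tokens are there, the others absent
- token1: loose voting token, grey plastic disc 42 mm across, 12 mm thick, 30 g, lying on the panel at the start; origin: centre of its underside. Three to six of the tokens are there, the others absent
- token2: loose voting token, grey plastic disc 42 mm across, 12 mm thick, 30 g, lying on the panel at the start; origin: centre of its underside. Three to six of the tokens are there, the others absent
- token3: loose voting token, grey plastic disc 42 mm across, 12 mm thick, 30 g, lying on the panel at the start; origin: centre of its underside. Three to six of the tokens are there, the others absent
- token4: loose voting token, grey plastic disc 42 mm across, 12 mm thick, 30 g, lying on the panel at the start; origin: centre of its underside. Three to six of the tokens are there, the others absent
- token5: loose voting token, grey plastic disc 42 mm across, 12 mm thick, 30 g, lying on the panel at the start; origin: centre of its underside. Three to six of the tokens are there, the others absent
- marker0: loose whiteboard marker, white barrel with black cap, 85 mm long (x), 18 mm thick with flat sides (does not roll), 40 g, lying on the desk to the right; origin: midway along it, on its underside (9 mm below its axis). Two or three markers are there
- marker1: loose whiteboard marker, white barrel with black cap, 85 mm long (x), 18 mm thick with flat sides (does not roll), 40 g, lying on the desk to the right; origin: midway along it, on its underside (9 mm below its axis). Two or three markers are there
- marker2: loose whiteboard marker, white barrel with black cap, 85 mm long (x), 18 mm thick with flat sides (does not roll), 40 g, lying on the desk to the right; origin: midway along it, on its underside (9 mm below its axis). Two or three markers are there
- dial (a joint): angle of the dial, 0 to 5.5 rad, grows clockwise seen from above; at 0 the pointer points to the timer's robot side. The timer is a white box 130 x 130 x 50 mm fixed to the desk on the right, yaw within 0.3 rad, a scale of ticks around the dial on its top. Stays where it is left (friction 0.03 N m)
- dial_grip (a point): on the dial's axis, 82 mm above the desk, at the height to grip. Grey dial: flat skirt 66 mm across and 8 mm high on the timer's top, on it a grip bar 60 mm long, 16 mm thick, from 56 to 90 mm above the desk. The bar's length is this point's x axis; the pointer (white line and white nose on the skirt) is at its -x end
- dial_tip (a point): point 45 mm from the dial's axis in the direction of the pointer, 4 mm above the timer's top
- tab (a joint): angle of the tab, same zero and direction as dial: the dial is set when both are equal. Differs from start to start; stiff (0.4 N m), leave it alone
- tab_tip (a point): inner end of the tab (a small black block 12 x 10 x 4 mm on the timer's top at the edge of the scale), 45 mm from the dial's axis, 4 mm above the timer's top
- clicker: loose round-start clicker, black box 100 (x) x 48 (y) x 50 (z) mm, 280 g, standing on the desk to the left, with a round white push button on its -x end: 30 mm across, stands out 16 mm, its face centre 66 mm from the origin along -x, 27 mm above the underside. Origin: centre of the underside; z up
- clicker_back (a point): centre of the clicker's +x end face, 25 mm above its underside; this face goes against the bookend
- button (a joint): travel of the clicker's button, 0 out to 0.007 m fully in, towards the clicker's +x; springs back. About 2 N starts it, 5.5 N holds it fully in. Sliding the clicker over the desk takes 1.5 to 3 N
- bookend: fixed upright steel plate, 10 (x) x 120 (y) x 75 (z) mm, with a stack of notebooks behind it (45 mm high). Origin under the plate's centre; the face towards the robot is at its x = -5 mm; x points away from the robot, into the notebooks
- cup: bystander: paper cup, 84 mm across, 100 mm high; origin under it
- mouse: bystander: black computer mouse, 100 x 60 x 30 mm; origin under it
Mind the look-alikes: they are no part of the job. What is shaped like the eraser but red is not meant.

How it is judged:
By the outcome, as a careful person would: the job done as asked, in the order asked, and still so for the second after the job is handed in, with the robot touching nothing.
Of token0, token1, token2, token3, token4, token5 only 3 to 6 are there at a start; the rules pass over those that are not, and their reading is None.
Of marker0, marker1, marker2 only 2 to 3 are there at a start; the rules pass over those that are not, and their reading is None.
At some moment in a run one of marker0, marker1, eraser, clicker may be knocked a few centimetres aside while the robot is not near it.
It also fails if it takes over 210 s, if anything falls off the work surface, if the arm or the gripper's body presses on something with over 40 N, if the wrist force passes 120 N, or if a joint passes its speed limit or range.

ROBOT

A 7-joint arm with a two-finger parallel gripper is mounted at the origin on the work surface. World frame = base frame: x ahead of the robot, y to its left, z up, the work surface at z = 0. Lengths are in m, angles in rad, forces in N, time in s.
With the tool pointing down it reaches from about 0.4 to 0.9 m from the base axis. Payload 5.6 kg.
Tool frame: the origin (TCP) lies at the very end of the fingers, on their centre line; the grasp point (between the pads) lies 19 mm behind it; z points along the fingers, y is the line along which they close (so a half turn about z gives the same grasp; the last joint's range is limited). The gripper opens to 92 mm and grips with 3 to 60 N. Pads are 20 mm wide; open, the fingers measure 128 mm over their backs; the gripper's body (75 mm by 189 mm) begins 69 mm behind the grasp point.
Start: joints at [1.079, 0.468, -0.012, 1.603, 0.006, 1.071, -0.056], TCP at [0.282, -0.586, 0.215] pointing down, gripper open.
Joint ranges: [-2.53, 2.53], [-0.31, 2.02], [-1.57, 1.55], [0.28, 2.44], [-1.29, 4.43], [0.15, 1.84], [-2.92, 2.92]. Speed limits (rad/s): [2.57, 2.57, 3.14, 3.14, 3.14, 3.14, 3.14].

INTERFACE

Orientations are given as [roll, pitch, yaw] about the fixed x, y, z axes, in that order (R = Rz(yaw) Ry(pitch) Rx(roll)).
In Python, from workcell import robot gives the robot as it stands.
- The arm moves only by the tool send_rows, never from a script. Its argument "steps" is a list of rows, each a list of 3 entries, a list of its own where there are three numbers: the shift along the tool's x, y, z in cm, then the turn about the tool's z in degrees, then the opening, from 0 (shut) to 1 (fully open). In form: [[[x, y, z], twist, hand], ...]. A call has 1 to 10 rows; each row shifts and turns the commanded pose from where the row before left it, along the tool's axes as they then stand; what a row does not reach is not made up. A row lasts 1/12 s, in which the tool goes at most 41.7 mm and 7.16 degrees, less where a joint would pass 70% of its speed; a pose out of reach is approached as far as the arm can. A call with a gripper value outside its range is refused whole. The fingers move at their own pace and stop on an object; "newtons" is the grip in N (left out, the last holds). Time passes only in rows, so rows that do not move let the fingers close. It gives the time, the measured TCP pose, the force, the opening and the grip force at its end, in the units of the state.
- robot.read_state(): the state, without advancing time (a new reading comes with each control period).
- robot.read_camera(name): name is "scene" or "top" or "wrist"; returns the picture (480x640x3 uint8, red, green, blue); there is no depth.
- robot.camera_model(name): a dict with "vertical_fov" (degrees; the focal length in pixels is half the picture's height over the tangent of half this angle, whatever the lens; pixels are square), "cx", "cy" (the principal point, pixels), "pose" (4x4, takes a point from camera to world coordinates). Camera axes: x right, y up, looking along -z (the intrinsics and any distortion apply to the point x, -y, -z); pixel columns grow to the right and rows downward; lengths in m; the calibration is good to about 2 mm. A picture is of the moment at which its call begins: read the wrist's pose just before it. camera_model takes no time and is no camera call; for the wrist camera it gives the pose at the moment of the call.
- robot.finish_job(): hands the job in; it is judged then, once.
Trained networks look in the newest picture that a camera, given by its name, has taken for a name from the list of things; names that differ only in an ending like _2 or _b are one class to them, and where a whole thing is asked for, a point or a joint stands for the part that bears it (a point fixed in the world has none). Each returns a list of dicts, best first, with "score" (0 to 1); they miss things now and then, are a little off and sometimes report something else, mostly with a low value. They report only what shows in the picture. A call takes as long as a camera call. They do not tell look-alikes from the thing itself.
- robot.recognise(label, camera): "at" ([column, row] as shares, 0 to 1, of the picture: columns of its width, rows of its height, amid what is visible of it).
- robot.mark_of(label, camera): "at" ([column, row] as shares, 0 to 1, of the picture: columns of its width, rows of its height: a listed point, or the origin of a listed thing).
The state is a dict: "t": time; "joints": joint angles; "joint_vel": joint speeds; "tau": joint torques, N m; "ee_pos": TCP position; "ee_rot": TCP orientation; "wrist_force": force on the tool from outside, world axes, zero at the start; "moment": the same for the moment, N m; "width": finger opening in m; "grasp_force": force on a finger pad.
Only numpy, scipy, OpenCV 4.12 (cv2) and the standard library are available. Lean on these libraries where they do the work, as an engineer would, in place of code of your own. Each camera call takes 0.05 s, during which the arm holds its last target. There are 200 camera calls.

## Working session

There is one attempt and no reset: what is moved stays moved. The work goes in short steps, Python scripts to look and compute and a tool call to move; the robot and the scene stay as the last step left them, time stands still between calls to the robot, and variables do not carry over. Pictures are saved under pics/ and viewed, at most 14 in all, crops included, and the job is handed in when it is done.

Besides the shell and the picture viewer there is one more tool, called as a command line: name --argument value ..., lists and objects as JSON in quotes. send_rows: Moves the arm, as the interface text tells. Its arguments: {"type":"object","properties":{"steps":{"type":"array"},"newtons":{"type":"number"}},"required":["steps"]}

```bash
ls; mkdir -p pics
python3 - <<'E'
from workcell import robot
import cv2,numpy as np
s=robot.read_state(); print({k:np.round(v,3).tolist() for k,v in s.items()})
for c in("scene","top"):
    im=robot.read_camera(c); cv2.imwrite(f"pics/{c}0.png",im[:,:,::-1])
    m=robot.camera_model(c); print(c,{k:(np.round(v,4).tolist() if k=='pose' else v) for k,v in m.items()})
m=robot.camera_model("wrist");print(m)
E
```

```text
pics
{'t': 0.0, 'joints': [1.079, 0.468, -0.012, 1.604, 0.006, 1.071, -0.056], 'joint_vel': [0.001, 0.001, -0.001, 0.0, -0.001, 0.0, 0.0], 'tau': [-0.001, -52.058, -0.012, -24.375, -0.056, 0.017, 0.0], 'ee_pos': [0.282, -0.585, 0.214], 'ee_rot': [-3.14, 0.0, 0.449], 'wrist_force': [0.153, 0.412, -0.154], 'moment': [0.043, 0.037, -0.095], 'grasp_force': 0.0, 'width': 0.092}
scene {'vertical_fov': 48.76271252222164, 'cx': 323.58556253675835, 'cy': 247.80935555554075, 'pose': [[-0.3757, -0.4911, 0.7859, 1.4193], [0.9267, -0.208, 0.313, 0.35], [0.0097, 0.8459, 0.5332, 0.6922], [0.0, 0.0, 0.0, 1.0]]}
top {'vertical_fov': 46.717781456887785, 'cx': 317.43200418205083, 'cy': 236.93933616070262, 'pose': [[0.0023, 0.9862, -0.1653, 0.3481], [-0.9999, 0.0046, 0.0134, 0.01], [0.014, 0.1652, 0.9862, 1.2218], [0.0, 0.0, 0.0, 1.0]]}
{'vertical_fov': 61.58577751082256, 'cx': 320.61379997597294, 'cy': 242.50130379317793, 'pose': array([[ 4.32653285e-01,  8.73041687e-01,  2.24965216e-01,
         3.43838524e-01],
       [-9.01559923e-01,  4.19220883e-01,  1.06974560e-01,
        -5.53193356e-01],
       [-9.16866768e-04, -2.49102518e-01,  9.68476688e-01,
         3.85619370e-01],
       [ 0.00000000e+00,  0.00000000e+00,  0.00000000e+00,
         1.00000000e+00]])}
```

View pics/scene0.png

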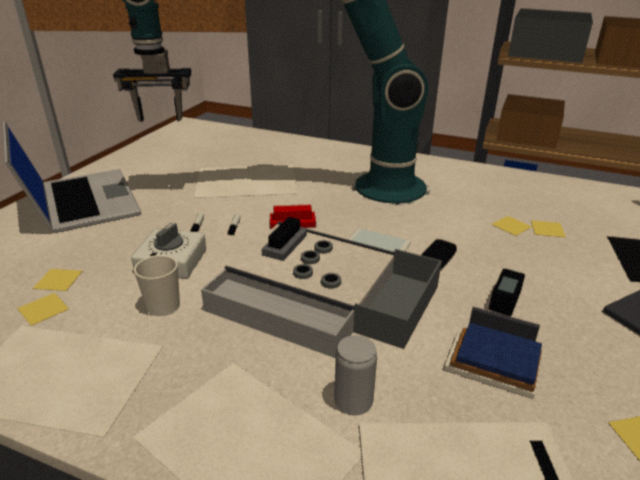

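View pics/top0.png

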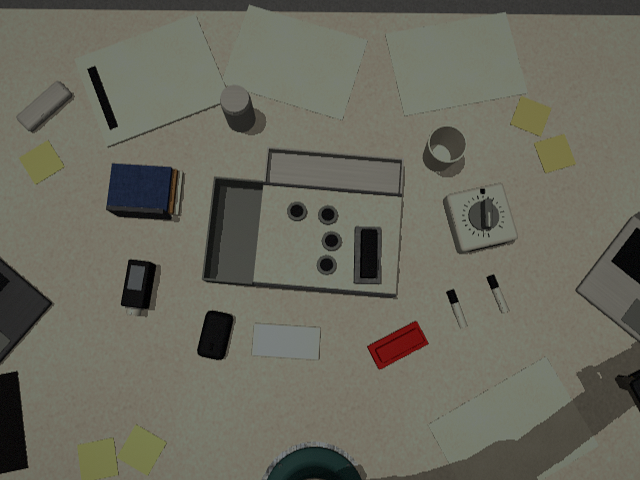

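The top view shows four tokens at about (297,211), (328,214), (331,240) and (326,264), the eraser at (368,255), and markers at (457,308) and (498,293). The timer is at (481,217), with a black tab near (482,190), and the clicker is at (138,285) with its button at the bottom. The bookend is at (175,193), the cup at (444,150), the mouse at (215,335), and the red decoy at (398,345).

```bash
cat > h.py <<'E'
from workcell import robot
import cv2,numpy as np
def ray(cam,uv,m=None):
    m=m or robot.camera_model(cam); f=240/np.tan(np.radians(m["vertical_fov"])/2)
    T=np.array(m["pose"]); d=np.array([(uv[0]-m["cx"])/f,-(uv[1]-m["cy"])/f,-1.])
    return T[:3,3],T[:3,:3]@d
def pt(cam,uv,z,m=None):
    o,d=ray(cam,uv,m); return o+d*(z-o[2])/d[2]
def px(cam,p,m=None):
    m=m or robot.camera_model(cam); f=240/np.tan(np.radians(m["vertical_fov"])/2)
    T=np.array(m["pose"]); c=T[:3,:3].T@(np.array(p)-T[:3,3]); return np.array([m["cx"]-f*c[0]/c[2],m["cy"]+f*c[1]/c[2]])
def marks(lbl,cam,z,fn=None,m=None,minscore=.2):
    r=[]
    for d in (fn or robot.mark_of)(lbl,cam):
        if d["score"]<minscore: continue
        uv=np.array(d["at"])*[640,480]; r.append((round(d["score"],2),uv.round(1).tolist(),pt(cam,uv,z,m)[:2].round(4).tolist()))
    return r
def tool(dx,dy,yaw=None):
    "world dx,dy (m) -> tool x,y (cm), tool pointing down with yaw"
    yaw=robot.read_state()["ee_rot"][2] if yaw is None else yaw
    # roll=pi: tool x=(c,s), tool y=(s,-c)
    c,s=np.cos(yaw),np.sin(yaw); return np.round([100*(c*dx+s*dy),100*(s*dx-c*dy)],2)
E
python3 - <<'E'
from h import *
robot.read_camera("top")
for l,z in [("board",0),("ledge",.03),("eraser",.055),("token0",.055),("marker0",0),("dial_grip",.082),("dial_tip",.054),("tab_tip",.054),("clicker",0),("clicker_back",.025),("bookend",0),("cup",0),("mouse",0)]:
    print(l,marks(l,"top",z))
# manual
print("board corners lips", [pt("top",u,.061)[:2].round(3).tolist() for u in [(261,183),(403,194),(397,297),(253,288)]])
E
```

```text
board [(0.5, [330.9, 240.2], [0.5456, -0.0366])]
ledge [(0.67, [333.4, 171.5], [0.6952, -0.0413])]
eraser [(0.8, [365.0, 251.3], [0.5132, -0.1069]), (0.71, [395.8, 345.7], [0.3166, -0.1683])]
token0 [(0.85, [325.4, 212.4], [0.5971, -0.0228]), (0.8, [330.6, 241.6], [0.5337, -0.034]), (0.74, [141.6, 261.4], [0.4897, 0.3639]), (0.71, [298.7, 212.0], [0.5976, 0.0344]), (0.64, [325.0, 263.3], [0.4873, -0.022])]
marker0 [(0.79, [496.1, 292.8], [0.4299, -0.4005]), (0.69, [455.6, 310.2], [0.3917, -0.3095])]
dial_grip [(0.65, [485.1, 215.5], [0.5864, -0.358])]
dial_tip [(0.85, [484.3, 235.1], [0.5494, -0.3632]), (0.62, [488.5, 215.3], [0.5928, -0.3744])]
tab_tip [(0.36, [485.9, 193.4], [0.6413, -0.3711])]
clicker [(0.71, [139.4, 283.8], [0.447, 0.3828])]
clicker_back [(0.96, [140.8, 260.8], [0.4947, 0.3749]), (0.26, [324.8, 263.6], [0.4901, -0.0224])]
bookend [(0.58, [141.0, 213.5], [0.6041, 0.3879])]
cup [(0.95, [439.0, 154.7], [0.7454, -0.285])]
mouse [(0.67, [215.9, 334.3], [0.3385, 0.2123])]
board corners lips [[0.66, 0.116], [0.637, -0.19], [0.416, -0.172], [0.434, 0.128]]
```

Run:
```python
import cv2
im=cv2.imread("pics/top0.png")
a=cv2.resize(im[170:330,430:530],None,fx=3.6,fy=3.6,interpolation=cv2.INTER_CUBIC)
b=cv2.resize(im[170:330,95:195],None,fx=3.6,fy=3.6,interpolation=cv2.INTER_CUBIC)
import numpy as np
o=np.hstack([b,a]); o=np.clip(o.astype(float)*1.6,0,255).astype('uint8'); cv2.imwrite("pics/crop1.png",o); print(o.shape)
```

```text
(576, 720, 3)
```

View pics/crop1.png

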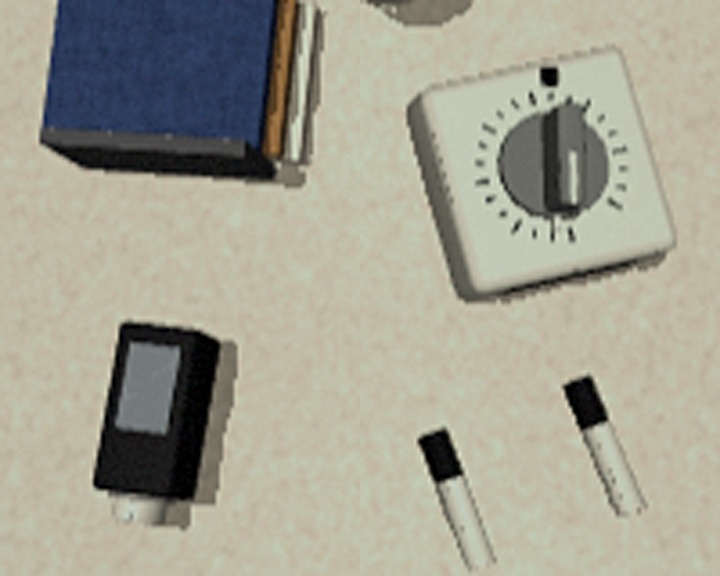

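The crop shows the pointer's white line on the bar's robot-side end, about (571,185), the skirt centre at about (553,163), and the tab at (549,76), nearly opposite the pointer. The markers lie cap-up at about (455,500) and (605,445), and the clicker's button is at its bottom end.

Run:
```python
from h import *
R=lambda u:((u[0]-360)/3.6+430,u[1]/3.6+170); L=lambda u:(u[0]/3.6+95,u[1]/3.6+170)
P=lambda f,u,z:pt("top",f(u),z)[:2].round(4)
print("skirt c",P(R,(553,163),.058),"tab",P(R,(549,80),.054))
print("timer top corners",[P(R,u,.05).tolist() for u in[(416,100),(615,50),(674,240),(476,290)]])
print("bar top ends",P(R,(570,104),.09),P(R,(566,210),.09))
for a,b in[((434,437),(483,566)),((578,383),(630,510))]: print("marker cap,end",P(R,a,.012),P(R,b,.012))
print("clicker top", [P(L,u,.05).tolist() for u in[(123,325),(181,332),(163,497),(97,487)]], "corner far right",P(L,(216,340),.05))
print("bookend", [P(L,u,.075).tolist() for u in[(45,132),(245,142)]])
print("bookend bottom",[P(L,u,.0).tolist() for u in[(85,168),(272,175)]])
q=lambda u,z:pt("top",u,z)[:2].round(4)
print("eraser", [q(u,.075).tolist() for u in[(356,227),(381,228),(381,283),(355,281)]])
print("eraser bar", [q(u,.103).tolist() for u in[(361,229),(377,230),(378,277),(360,277)]])
print("tokens",[q(u,.067).tolist() for u in[(297,211),(328,214),(331,240),(326.5,264)]])
print("tray", [q(u,.07).tolist() for u in[(214,178),(203,281),(254,287)]])
print("ledge walls",[q(u,.055).tolist() for u in[(268,150),(403,160)]])
print("cup c",q((439,155),0))
```

```text
skirt c [ 0.5919 -0.3625] tab [ 0.6438 -0.3638]
timer top corners [[0.632, -0.2839], [0.6638, -0.4062], [0.5471, -0.4354], [0.5164, -0.3155]]
bar top ends [ 0.6204 -0.3639] [ 0.5575 -0.3585]
marker cap,end [ 0.4319 -0.2969] [ 0.3548 -0.3235]
marker cap,end [ 0.4649 -0.3861] [ 0.3884 -0.4138]
clicker top [[0.4926, 0.3918], [0.4886, 0.3577], [0.3924, 0.3629], [0.3981, 0.4013]] corner far right [0.4839 0.337 ]
bookend [[0.6027, 0.4355], [0.5973, 0.319]]
bookend bottom [[0.5966, 0.4372], [0.5928, 0.3215]]
eraser [[0.5618, -0.0866], [0.5599, -0.1392], [0.4443, -0.1373], [0.4483, -0.0835]]
eraser bar [[0.5525, -0.0945], [0.5506, -0.1273], [0.4541, -0.1278], [0.4539, -0.0914]]
tokens [[0.5972, 0.0378], [0.5911, -0.028], [0.5352, -0.0343], [0.4843, -0.0248]]
tray [[0.6676, 0.2154], [0.4476, 0.2308], [0.4356, 0.1252]]
ledge walls [[0.7356, 0.1025], [0.7149, -0.1924]]
cup c [ 0.7447 -0.285 ]
```

send_rows --steps '[[[2.6, -1.3, 0.9], 0, 1], [[2.6, -1.3, 0.9], 0, 1], [[2.6, -1.3, 0.9], 0, 1], [[2.6, -1.3, 0.9], 0, 1], [[2.6, -1.3, 0.9], 0, 1], [[2.6, -1.3, 0.9], 0, 1], [[2.6, -1.3, 0.9], 0, 1], [[2.6, -1.3, 0.9], 0, 0.6], [[0, 0, 0], 5.8, 0.6], [[0, 0, 0], 0, 0.6]]' --newtons 15

```text
t: 1.63
ee_pos: [0.4256, -0.3997, 0.1421]
ee_rot: [-3.141, 0.0, 0.349]
wrist_force: [-0.2, -0.2, 0.3]
width: 0.0738
grasp_force: 0.0
```

```bash
cat >> h.py <<'E'
def shot(name=None):
    m=robot.camera_model("wrist"); im=robot.read_camera("wrist")
    if name: cv2.imwrite(f"pics/{name}.png",np.clip(im[:,:,::-1]*1.5,0,255).astype("uint8"))
    return m,im
def st():
    s=robot.read_state(); print("t",round(s["t"],2),"p",np.round(s["ee_pos"],4),"r",np.round(s["ee_rot"],3),"F",np.round(s["wrist_force"],1),"w",round(s["width"],4),"j",np.round(s["joints"],2)); return s
E
python3 - <<'E'
from h import *
s=st(); m,im=shot("w1"); print(m["pose"][:3,3])
for z,l in[(0,"marker0")]: print(marks(l,"wrist",z,m=m))
E
```

```text
t 1.63 p [ 0.4256 -0.3997  0.1421] r [-3.141  0.     0.349] F [-0.2 -0.2  0.3] w 0.0738 j [ 0.74  0.44 -0.06  1.83  0.03  0.87 -0.55]
[ 0.49031579 -0.37402407  0.31400726]
[(0.73, [197.9, 228.1], [0.3922, -0.3053]), (0.73, [321.5, 230.2], [0.4242, -0.3986])]
```

View pics/w1.png

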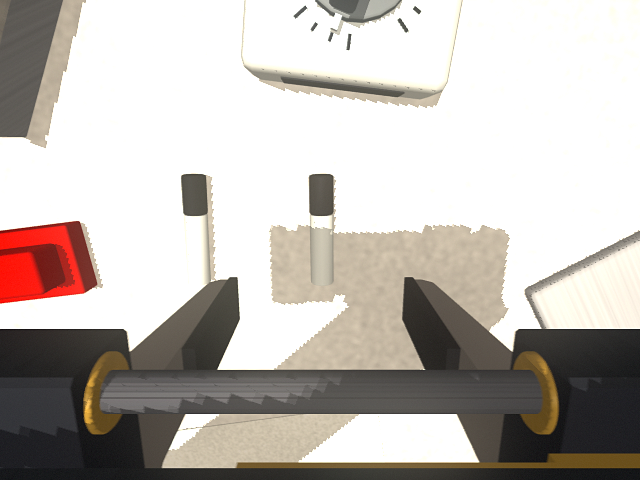

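The wrist view shows marker A centred between the fingers at (321,230) and aligned with them, and marker B at (196,228). I'll descend and grasp A.

send_rows --steps '[[[0, 0, 3.0], 0, 0.6], [[0, 0, 3.0], 0, 0.6], [[0, 0, 3.0], 0, 0.6], [[0, 0, 3.0], 0, 0.5], [[0, 0, 1.6], 0, 0.5], [[0, 0, 0], 0, 0.1], [[0, 0, 0], 0, 0.1], [[0, 0, 0], 0, 0.1], [[0, 0, 0], 0, 0.1], [[0, 0, 0], 0, 0.1]]' --newtons 15

```text
t: 2.57
ee_pos: [0.4251, -0.4029, 0.0083]
ee_rot: [3.139, -0.001, 0.347]
wrist_force: [-0.4, 0.1, 3.1]
width: 0.0178
grasp_force: 15.0
```

send_rows --steps '[[[0, 0, -1.5], -6.6, 0.1], [[0, 0, -1.5], -6.6, 0.1], [[0, 0, -1.5], -6.6, 0.1], [[0, 0, -1.5], -6.6, 0.1], [[0, 0, -1.5], -6.6, 0.1], [[0, 0, -1.5], -6.6, 0.1], [[0, 0, -1.5], -6.6, 0.1], [[0, 0, -1.5], -6.6, 0.1], [[0, 0, -1.5], -6.6, 0.1], [[0, 0, -1.5], -6.6, 0.1]]'

```text
t: 3.4
ee_pos: [0.4243, -0.402, 0.1585]
ee_rot: [3.141, 0.002, 1.505]
wrist_force: [0.0, -1.1, -0.2]
width: 0.0177
grasp_force: 15.0
```

send_rows --steps '[[[3.1, 2.3, 0], 0, 0.1], [[3.1, 2.3, 0], 0, 0.1], [[3.1, 2.3, 0], 0, 0.1], [[3.1, 2.3, 0], 0, 0.1], [[3.1, 2.3, 0], 0, 0.1], [[3.1, 2.3, 0], 0, 0.1], [[3.1, 2.3, 0], 0, 0.1], [[3.1, 2.3, 0], 0, 0.1], [[3.1, 2.3, 0], 0, 0.1], [[3.1, 2.3, 0], 0, 0.1]]'

```text
t: 4.23
ee_pos: [0.677, -0.1077, 0.1578]
ee_rot: [3.14, 0.001, 1.499]
wrist_force: [-0.4, -1.1, -0.6]
width: 0.0181
grasp_force: 15.0
```

Run:
```python
from h import *
s=st(); m,im=shot("w2"); cv2.imwrite("pics/w2.png",im[:,:,::-1])
for l,z in[("ledge",.03),("board",0),("marker0",.14)]: print(l,marks(l,"wrist",z,m=m))
robot.read_camera("scene")
for l,z in[("ledge",.03),("board",0),("bookend",0),("clicker",0),("dial_grip",.082),("tab_tip",.054),("dial_tip",.054)]: print(l,marks(l,"scene",z))
```

```text
t 4.23 p [ 0.677  -0.1077  0.1578] r [3.140e+00 1.000e-03 1.499e+00] F [-0.4 -1.1 -0.6] w 0.0181 j [ 0.38  0.62 -0.41  1.54  0.27  1.04 -0.17]
ledge [(0.96, [329.1, 141.5], [0.6873, -0.0386]), (0.45, [94.8, 146.9], [0.518, -0.0301])]
board [(0.84, [133.2, 116.8], [0.5365, -0.0091])]
marker0 [(0.72, [319.8, 284.0], [0.6757, -0.1062]), (0.59, [44.0, 446.9], [0.5149, -0.1913])]
ledge [(0.61, [277.9, 309.0], [0.6891, -0.0367]), (0.45, [319.7, 282.1], [0.5732, 0.0049])]
board [(0.87, [318.8, 284.8], [0.545, -0.0087])]
bookend [(0.73, [497.0, 346.2], [0.5955, 0.3793])]
clicker [(0.93, [503.9, 296.3], [0.4291, 0.3745])]
dial_grip [(0.58, [165.9, 232.6], [0.5989, -0.3594])]
tab_tip []
dial_tip [(0.82, [181.9, 228.3], [0.5296, -0.3692])]
```

View pics/w2.png

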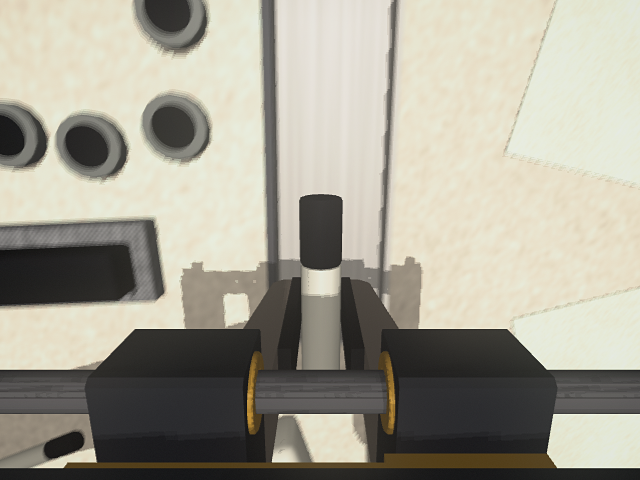

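The trough runs straight ahead (columns 275–390) and the marker is held along it, about 5 mm off the centreline. I'll lower it with that correction and release.

send_rows --steps '[[[0, 0.45, 0], 0, 0.1], [[0, 0, 3], 0, 0.1], [[0, 0, 3], 0, 0.1], [[0, 0, 3], 0, 0.1], [[0, 0, 1.8], 0, 0.1], [[0, 0, 1.0], 0, 0.1], [[0, 0, 0], 0, 0.1], [[0, 0, 0], 0, 0.29], [[0, 0, 0], 0, 0.29], [[0, 0, 0], 0, 0.29]]'

```text
t: 5.67
ee_pos: [0.6811, -0.1094, 0.0395]
ee_rot: [3.14, 0.0, 1.499]
wrist_force: [0.3, -0.2, 0.6]
width: 0.0266
grasp_force: 0.0
```

send_rows --steps '[[[0, 0, -3], 0, 0.29], [[0, 0, -3], 0, 0.29], [[0, 0, -3], 0, 0.29], [[0, 0, -2.5], 0, 0.29], [[-2.2, -2.7, 0], 0, 0.29], [[-2.2, -2.7, 0], 0, 0.29], [[-2.2, -2.7, 0], 0, 0.29], [[-2.2, -2.7, 0], 0, 0.29], [[-2.2, -2.7, 0], 0, 0.6], [[-2.2, -2.7, 0], 0, 0.6]]'

```text
t: 6.5
ee_pos: [0.5082, -0.2303, 0.1545]
ee_rot: [3.14, 0.001, 1.5]
wrist_force: [0.5, -0.9, -0.0]
width: 0.0382
grasp_force: 0.0
```

send_rows --steps '[[[-2.2, -2.7, 0], 0, 0.6], [[-2.2, -2.7, 0], 0, 0.6], [[-2.2, -2.7, 0], 0, 0.6], [[-2.1, -2.7, 0], 0, 0.6], [[0, 0, 0], 6.7, 0.6], [[0, 0, 0], 6.7, 0.6], [[0, 0, 0], 6.7, 0.6], [[0, 0, 0], 6.7, 0.6], [[0, 0, 0], 6.7, 0.6], [[0, 0, 0], 6.7, 0.6]]'

```text
t: 7.33
ee_pos: [0.3957, -0.3087, 0.1545]
ee_rot: [3.14, -0.0, 0.792]
wrist_force: [-0.4, -0.2, 0.4]
width: 0.0554
grasp_force: 0.0
```

send_rows --steps '[[[0, 0, 0], 6.7, 0.6], [[0, 0, 0], 6.7, 0.6], [[0, 0, 0], 6.7, 0.6], [[0, 0, 0], 6.7, 0.6], [[0, 0, 0], 0, 0.6]]'

```text
t: 7.75
ee_pos: [0.3958, -0.3087, 0.1544]
ee_rot: [3.14, -0.001, 0.327]
wrist_force: [-0.3, 0.5, -0.2]
width: 0.055
grasp_force: 0.0
```

Run:
```python
from h import *
s=st(); m,im=shot()
r=marks("marker0","wrist",0,m=m); print(r)
robot.read_camera("top"); print(marks("marker0","top",0), marks("eraser","top",.055))
for x in r:
    p=np.array(x[2]); print(tool(*(p-s["ee_pos"][:2])))
# orientation of marker from dark cap + barrel: save crop
cv2.imwrite("pics/w3.png",im[:,:,::-1])
```

```text
t 7.75 p [ 0.3958 -0.3087  0.1544] r [ 3.14e+00 -1.00e-03  3.27e-01] F [-0.3  0.5 -0.2] w 0.055 j [ 0.75  0.31 -0.18  2.01  0.07  0.83 -0.72]
[(0.87, [317.8, 225.6], [0.3948, -0.3047])]
[(0.63, [452.4, 307.0], [0.3986, -0.3028]), (0.58, [363.4, 175.5], [0.695, -0.1108])] [(0.96, [396.3, 345.2], [0.3176, -0.1693])]
[ 0.03 -0.41]
```

View pics/w3.png

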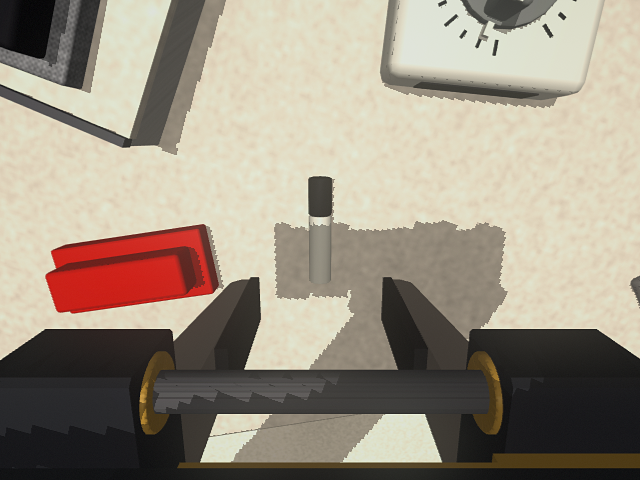

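Marker B is centred between the fingers at (320,230) and aligned. I'll grasp it, lift and turn.

send_rows --steps '[[[0, -0.1, 3.0], 0, 0.6], [[0, -0.1, 3.0], 0, 0.6], [[0, 0, 3.0], 0, 0.6], [[0, 0, 3.0], 0, 0.5], [[0, 0, 2.6], 0, 0.5], [[0, 0, 0], 0, 0.1], [[0, 0, 0], 0, 0.1], [[0, 0, 0], 0, 0.1], [[0, 0, 0], 0, 0.1], [[0, 0, 0], 0, 0.1]]'

```text
t: 8.83
ee_pos: [0.3959, -0.3075, 0.0094]
ee_rot: [3.139, -0.002, 0.33]
wrist_force: [-0.8, -1.0, 2.9]
width: 0.0176
grasp_force: 15.0
```

send_rows --steps '[[[0, 0, -1.5], -6.7, 0.1], [[0, 0, -1.5], -6.7, 0.1], [[0, 0, -1.5], -6.7, 0.1], [[0, 0, -1.5], -6.7, 0.1], [[0, 0, -1.5], -6.7, 0.1], [[0, 0, -1.5], -6.7, 0.1], [[0, 0, -1.5], -6.7, 0.1], [[0, 0, -1.5], -6.7, 0.1], [[0, 0, -1.5], -6.7, 0.1], [[0, 0, -1.5], -6.9, 0.1]]'

```text
t: 9.67
ee_pos: [0.3947, -0.3068, 0.1596]
ee_rot: [3.141, 0.002, 1.509]
wrist_force: [0.4, -0.0, 0.0]
width: 0.0181
grasp_force: 15.0
```

send_rows --steps '[[[2.9, 2.3, 0], 0, 0.1], [[2.9, 2.3, 0], 0, 0.1], [[2.9, 2.3, 0], 0, 0.1], [[2.9, 2.3, 0], 0, 0.1], [[2.9, 2.3, 0], 0, 0.1], [[2.9, 2.3, 0], 0, 0.1], [[2.9, 2.3, 0], 0, 0.1], [[2.9, 2.3, 0], 0, 0.1], [[2.9, 2.3, 0], 0, 0.1], [[2.9, 2.3, 0], 0, 0.1]]'

```text
t: 10.5
ee_pos: [0.6451, -0.0317, 0.159]
ee_rot: [3.14, 0.001, 1.503]
wrist_force: [0.2, -0.4, -1.0]
width: 0.0178
grasp_force: 15.0
```

send_rows --steps '[[[2.8, 2.25, 0], 0, 0.1], [[2.7, 2.25, 0], 0, 0.1], [[0, 0, 0], 0, 0.1]]'

```text
t: 10.75
ee_pos: [0.6955, 0.0272, 0.159]
ee_rot: [3.138, -0.005, 1.51]
wrist_force: [-1.7, 0.9, 0.0]
width: 0.0177
grasp_force: 15.0
```

Run:
```python
from h import *
s=st(); m,im=shot()
for l,z in[("ledge",.03),("board",0)]: print(l,marks(l,"wrist",z,m=m))
# ledge wall columns near marker rows
g=im[200:215].mean(axis=(0,2)).round(); print([(c,int(g[c])) for c in range(200,460,6)])
```

```text
t 10.75 p [0.6955 0.0272 0.159 ] r [ 3.138 -0.005  1.51 ] F [-1.7  0.9  0. ] w 0.0177 j [ 0.26  0.66 -0.52  1.5   0.36  1.07 -0.4 ]
ledge []
board [(0.61, [143.4, 277.4], [0.5394, -0.0069])]
[(200, 222), (206, 222), (212, 223), (218, 223), (224, 222), (230, 225), (236, 223), (242, 220), (248, 222), (254, 100), (260, 102), (266, 89), (272, 211), (278, 206), (284, 203), (290, 210), (296, 210), (302, 144), (308, 126), (314, 120), (320, 119), (326, 119), (332, 126), (338, 143), (344, 205), (350, 208), (356, 211), (362, 208), (368, 196), (374, 150), (380, 218), (386, 223), (392, 223), (398, 223), (404, 225), (410, 223), (416, 224), (422, 225), (428, 223), (434, 227), (440, 226), (446, 226), (452, 226), (458, 225)]
```

send_rows --steps '[[[0, -0.15, 0], 0, 0.1], [[0, 0, 3], 0, 0.1], [[0, 0, 3], 0, 0.1], [[0, 0, 3], 0, 0.1], [[0, 0, 1.8], 0, 0.1], [[0, 0, 1.0], 0, 0.1], [[0, 0, 0], 0, 0.1], [[0, 0, 0], 0, 0.29], [[0, 0, 0], 0, 0.29], [[0, 0, 0], 0, 0.29]]'

```text
t: 11.73
ee_pos: [0.6917, 0.0186, 0.0409]
ee_rot: [3.14, 0.0, 1.502]
wrist_force: [-0.7, 0.3, 0.2]
width: 0.0264
grasp_force: 0.0
```

send_rows --steps '[[[0, 0, -3], 0, 0.29], [[0, 0, -3], 0, 0.29], [[0, 0, -3], 0, 0.29], [[0, 0, -3], 0, 0.6], [[-2.6, -2.6, 0], 0, 1], [[-2.6, -2.6, 0], 0, 1], [[-2.6, -2.6, 0], 0, 1], [[-2.6, -2.6, 0], 0, 1], [[-2.6, -2.6, 0], 0, 1], [[0, 0, 0], 0, 1]]'

```text
t: 12.57
ee_pos: [0.5474, -0.1085, 0.1597]
ee_rot: [-3.138, 0.005, 1.495]
wrist_force: [0.6, -0.5, -0.2]
width: 0.0714
grasp_force: 0.0
```

Run:
```python
from h import *
s=st(); m,im=shot(); cv2.imwrite("pics/w4.png",im[:,:,::-1])
for l,z in[("eraser",.055),("token0",.055)]: print(l,marks(l,"wrist",z,m=m))
```

```text
t 12.57 p [ 0.5474 -0.1085  0.1597] r [-3.138  0.005  1.495] F [ 0.6 -0.5 -0.2] w 0.0714 j [ 0.57  0.45 -0.56  1.85  0.3   0.93 -0.2 ]
eraser [(0.94, [257.5, 247.4], [0.5009, -0.1087])]
token0 [(0.92, [213.4, 119.5], [0.4822, -0.0198]), (0.92, [293.7, 133.3], [0.534, -0.0326]), (0.88, [375.1, 112.0], [0.5883, -0.0233])]
```

View pics/w4.png

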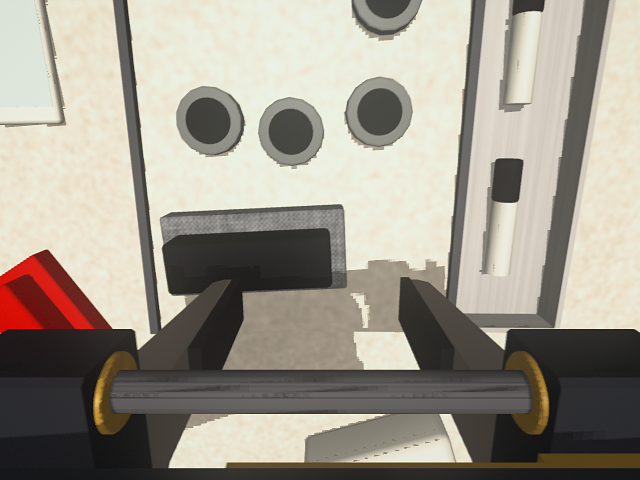

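Both markers lie in the ledge (columns 485–540). The eraser is at (253,248), with its long side slightly tilted, and three of the four tokens are in front of it with the fourth at the top edge.

send_rows --steps '[[[-0.3, -2.3, 0], 0, 0.8], [[-0.3, -2.3, 0], 0, 0.8], [[0, 0, 0], 6.7, 0.8], [[0, 0, 0], 6.7, 0.8], [[0, 0, 0], 6.7, 0.8], [[0, 0, 0], 6.7, 0.8], [[0, 0, 0], 6.7, 0.8], [[0, 0, 0], 6.7, 0.8], [[0, 0, 0], 6.7, 0.8], [[0, 0, 0], 6.7, 0.8]]'

```text
t: 13.55
ee_pos: [0.5077, -0.1028, 0.1599]
ee_rot: [3.141, -0.001, 0.565]
wrist_force: [0.3, 0.3, -1.0]
width: 0.0736
grasp_force: 0.0
```

send_rows --steps '[[[0, 0, 0], 6.7, 0.8], [[0, 0, 0], 6.7, 0.8], [[0, 0, 0], 6.7, 0.8], [[0, 0, 0], 6.7, 0.8], [[0, 0, 0], 6.7, 0.8], [[0, 0, 0], 0, 0.8]]'

```text
t: 14.05
ee_pos: [0.5075, -0.1029, 0.1599]
ee_rot: [-3.141, -0.001, -0.017]
wrist_force: [0.0, 0.4, -0.5]
width: 0.0737
grasp_force: 0.0
```

Run:
```python
from h import *
import pickle
s=st(); m,im=shot(); cv2.imwrite("pics/w5.png",im[:,:,::-1])
print(marks("eraser","wrist",.055,m=m))
g=im.max(axis=2)<45
n,lab,stt,cen=cv2.connectedComponentsWithStats(g[:330].astype("uint8"))
for i in range(1,n):
    if stt[i,4]>1500:
        ys,xs=np.where(lab==i); r=cv2.minAreaRect(np.column_stack([xs,ys]).astype(np.float32)); b=cv2.boxPoints(r)
        print(stt[i].tolist(),[pt("wrist",q,.103,m)[:2].round(4).tolist() for q in b])
```

```text
t 14.05 p [ 0.5075 -0.1029  0.1599] r [-3.141e+00 -1.000e-03 -1.700e-02] F [ 0.   0.4 -0.5] w 0.0737 j [ 0.36  0.33 -0.27  1.96  0.11  0.86 -1.56]
[(0.66, [401.2, 417.7], [0.36, -0.1626]), (0.59, [329.2, 247.8], [0.5015, -0.107])]
[306, 221, 54, 103, 4349] [[0.4677, -0.0893], [0.531, -0.0931], [0.5294, -0.1237], [0.4659, -0.122]]
```

View pics/w5.png

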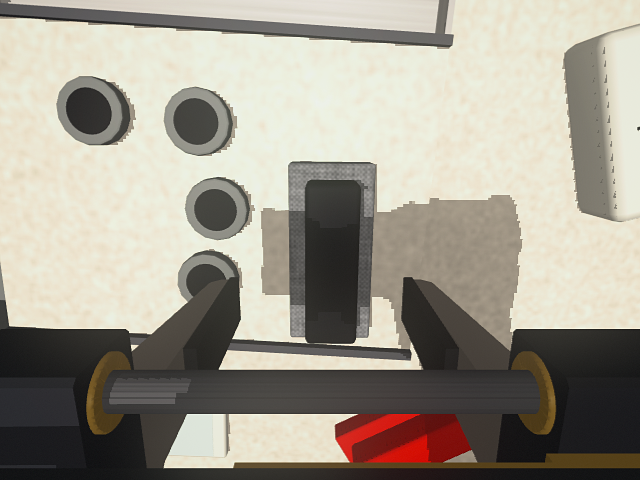

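The eraser's grip bar is between the fingers (columns 306–360), about 5 mm to the right of centre. Four tokens are visible on the left.

send_rows --steps '[[[-0.6, 0.45, 0], 1.5, 0.58], [[0, 0, 2.5], 0, 0.58], [[0, 0, 2.5], 0, 0.58], [[0, 0, 2.0], 0, 0.58], [[0, 0, 0.9], 0, 0.58], [[0, 0, 0], 0, 0.2], [[0, 0, 0], 0, 0.2], [[0, 0, 0], 0, 0.2], [[0, 0, 0], 0, 0.2], [[0, 0, 0], 0, 0.2]]' --newtons 25

```text
t: 14.98
ee_pos: [0.5011, -0.1092, 0.0818]
ee_rot: [3.141, -0.003, -0.043]
wrist_force: [-0.3, 0.5, 2.4]
width: 0.0317
grasp_force: 24.9
```

Run:
```python
from h import *
s=st()
O=np.array([.5375,-.0095]);yb=-.069
ex=np.array([np.cos(yb),np.sin(yb)]);ey=np.array([-np.sin(yb),np.cos(yb)])
d=np.array(s["ee_pos"][:2])-O; print("board xy",d@ex,d@ey)
for t in[(.5972,.0378),(.5883,-.0233),(.534,-.0326),(.4822,-.0198)]: d=np.array(t)-O; print((d@ex).round(4),(d@ey).round(4))
```

```text
t 14.98 p [ 0.5011 -0.1092  0.0818] r [ 3.141e+00 -3.000e-03 -4.300e-02] F [-0.3  0.5  2.4] w 0.0317 j [ 0.35  0.44 -0.24  2.03  0.16  0.69 -1.61]
board xy -0.029427249492090465 -0.10196874016622764
0.0563 0.0513
0.0516 -0.0103
-0.0019 -0.0233
-0.0545 -0.0141
```

send_rows --steps '[[[0, 0, 0], 1.5, 0.2], [[2.2, 0, 0], 0, 0.2], [[2.1, 0, 0], 0, 0.2], [[2.1, 0, 0], 0, 0.2], [[0, -1.5, 0], 0, 0.2], [[0, -1.5, 0], 0, 0.2], [[0, -1.5, 0], 0, 0.2], [[0, -1.5, 0], 0, 0.2], [[0, -1.5, 0], 0, 0.2], [[0, -1.5, 0], 0, 0.2]]'

```text
t: 15.82
ee_pos: [0.5708, -0.0254, 0.0816]
ee_rot: [3.139, -0.001, -0.072]
wrist_force: [-0.2, -5.8, 3.3]
width: 0.032
grasp_force: 25.0
```

send_rows --steps '[[[0, -1.5, 0], 0, 0.2], [[0, -1.5, 0], 0, 0.2], [[0, -1.5, 0], 0, 0.2], [[0, -1.5, 0], 0, 0.2], [[0, -1.5, 0], 0, 0.2], [[0, -1.5, 0], 0, 0.2], [[0, -1.5, 0], 0, 0.2], [[0, -1.3, 0], 0, 0.2], [[0, 0, 0], 0, 0.2]]'

```text
t: 16.57
ee_pos: [0.5791, 0.0968, 0.0815]
ee_rot: [-3.14, -0.002, -0.067]
wrist_force: [1.4, 1.9, 3.6]
width: 0.0317
grasp_force: 25.0
```

Run:
```python
from h import *
s=st(); im=robot.read_camera("top"); cv2.imwrite("pics/t6.png",cv2.resize(im[130:330,180:430,::-1],None,fx=2.4,fy=2.4))
print(marks("token0","top",.055))
O=np.array([.5375,-.0095]);yb=-.069
ex=np.array([np.cos(yb),np.sin(yb)]);ey=np.array([-np.sin(yb),np.cos(yb)])
d=np.array(s["ee_pos"][:2])-O; print("board xy",d@ex,d@ey)
```

```text
t 16.57 p [0.5791 0.0968 0.0815] r [-3.14e+00 -2.00e-03 -6.70e-02] F [1.4 1.9 3.6] w 0.0317 j [-0.04  0.55 -0.24  1.85  0.18  0.77 -2.01]
[(0.69, [324.6, 263.7], [0.4863, -0.0212]), (0.67, [143.1, 213.0], [0.5937, 0.3665]), (0.46, [246.5, 239.7], [0.5369, 0.1447])]
board xy 0.03414040012161828 0.1089604317221838
```

View pics/t6.png

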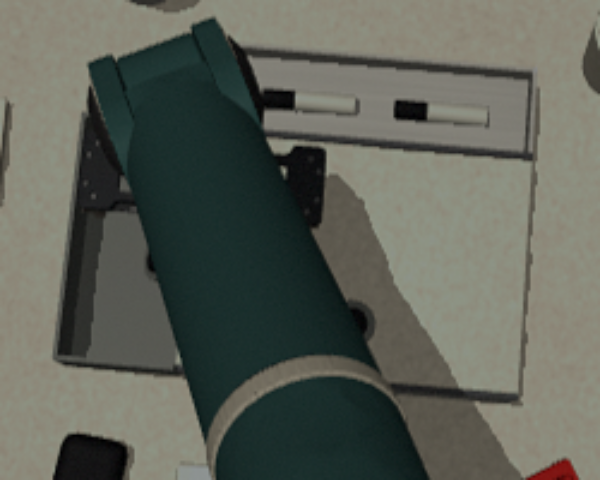

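One token is left on the panel, near crop (355,320), with at least one visible in the tray. The markers are still fine. I'll lift the eraser, go back and do the second sweep on the near lane.

send_rows --steps '[[[0, 0, -3], 0, 0.2], [[-1.1, 2.8, 0], 0, 0.2], [[-1.1, 2.8, 0], 0, 0.2], [[-1.1, 2.8, 0], 0, 0.2], [[-1.1, 2.8, 0], 0, 0.2], [[-1.1, 2.8, 0], 0, 0.2], [[-1.1, 2.8, 0], 0, 0.2], [[-0.7, 2.4, 0], 0, 0.2], [[0, 0, 2.0], 0, 0.2], [[0, 0, 1.0], 0, 0.2]]'

```text
t: 17.5
ee_pos: [0.4905, -0.0956, 0.0796]
ee_rot: [3.14, 0.002, -0.075]
wrist_force: [-6.2, -9.5, 40.8]
width: 0.0321
grasp_force: 25.0
```

send_rows --steps '[[[0, -1.5, 0], 0, 0.2], [[0, -1.5, 0], 0, 0.2], [[0, -1.5, 0], 0, 0.2], [[0, -1.5, 0], 0, 0.2], [[0, -1.5, 0], 0, 0.2], [[0, -1.5, 0], 0, 0.2], [[0, -1.5, 0], 0, 0.2], [[0, -1.5, 0], 0, 0.2], [[0, -1.5, 0], 0, 0.2], [[0, -1.5, 0], 0, 0.2]]'

```text
t: 18.33
ee_pos: [0.5016, 0.0585, 0.0796]
ee_rot: [-3.141, 0.002, -0.069]
wrist_force: [-0.1, -0.4, -1.4]
width: 0.0316
grasp_force: 25.0
```

send_rows --steps '[[[0, -1.5, 0], 0, 0.2], [[0, -1.5, 0], 0, 0.2], [[0, -1.3, 0], 0, 0.2], [[0, 0, 0], 0, 0.2]]'

```text
t: 18.67
ee_pos: [0.505, 0.1038, 0.0799]
ee_rot: [-3.14, 0.001, -0.065]
wrist_force: [-0.1, 0.1, -1.8]
width: 0.032
grasp_force: 25.0
```

send_rows --steps '[[[0, 1.5, 0], 0, 0.2], [[0, 1.5, 0], 0, 0.2], [[0, 0, 0], 0, 0.55], [[0, 0, 0], 0, 0.55], [[0, 0, 0], 0, 0.55], [[0, 0, -2], 0, 0.55], [[0, 0, -3], 0, 0.55], [[0, 0, -3], 0, 0.55], [[-2, 3, 0], 0, 0.55], [[-2, 3, 0], 0, 0.55]]'

```text
t: 19.5
ee_pos: [0.4612, 0.015, 0.1625]
ee_rot: [-3.14, -0.005, -0.065]
wrist_force: [0.1, -0.3, 0.4]
width: 0.0505
grasp_force: 0.0
```

Run:
```python
from h import *
s=st(); im=robot.read_camera("scene"); a=cv2.resize(im[180:380,180:450,::-1],None,fx=1.5,fy=1.5)
im=robot.read_camera("top"); b=cv2.resize(im[130:330,180:430,::-1],None,fx=1.5,fy=1.5)
cv2.imwrite("pics/t7.png",np.clip(np.hstack([a,b])*1.3,0,255).astype("uint8"))
print(marks("token0","top",.006)); print(marks("token0","scene",.006)); print(marks("eraser","scene",.055))
```

```text
t 19.5 p [0.4612 0.015  0.1625] r [-3.14  -0.005 -0.065] F [ 0.1 -0.3  0.4] w 0.0505 j [ 0.13  0.24 -0.27  2.09  0.08  0.82 -1.82]
[(0.82, [244.9, 259.8], [0.5, 0.1528]), (0.76, [253.2, 207.9], [0.617, 0.1372]), (0.68, [249.6, 238.2], [0.5483, 0.1436]), (0.5, [245.3, 217.6], [0.5948, 0.1542]), (0.31, [141.9, 260.4], [0.4978, 0.3784])]
[(0.67, [383.6, 312.8], [0.5904, 0.1531]), (0.55, [368.9, 315.2], [0.6093, 0.1278]), (0.54, [382.2, 291.6], [0.5225, 0.1297]), (0.47, [393.1, 279.4], [0.4697, 0.1391])]
[(0.91, [359.8, 262.9], [0.5062, 0.071]), (0.71, [435.4, 260.3], [0.4323, 0.2199]), (0.64, [293.2, 222.2], [0.4003, -0.1366])]
```

View pics/t7.png

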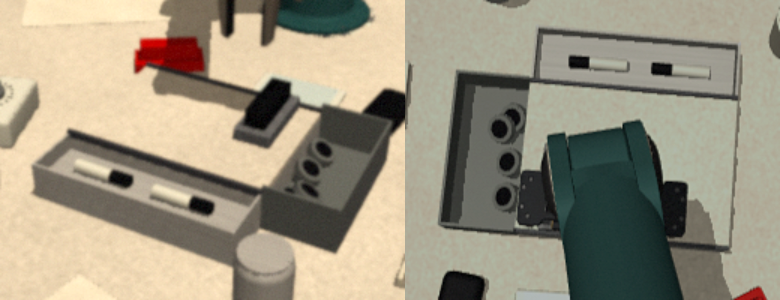

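All four tokens are in the tray, the eraser lies felt-down on the panel, and both markers are in the ledge. Next is the dial: I'll travel there and wind the wrist to yaw ≈ 3.05.

send_rows --steps '[[[1.2, 2.9, 0], 0, 0.6], [[1.2, 2.9, 0], 0, 0.6], [[1.2, 2.9, 0], 0, 0.6], [[1.2, 2.9, 0], 0, 0.6], [[1.2, 2.9, 0], 0, 0.6], [[1.2, 2.9, 0], 0, 0.6], [[1.2, 2.9, 0], 0, 0.6], [[1.2, 2.9, 0], 0, 0.6], [[1.2, 2.9, 0], 0, 0.6], [[1.2, 2.9, 0], 0, 0.6]]'

```text
t: 20.58
ee_pos: [0.5609, -0.2844, 0.16]
ee_rot: [-3.141, -0.0, -0.067]
wrist_force: [0.8, 0.1, 0.1]
width: 0.0551
grasp_force: 0.0
```

send_rows --steps '[[[1.2, 2.9, 0], 0, 0.6], [[1.2, 2.9, 0], 0, 0.6], [[0.9, 1.9, 0], 0, 0.6], [[0, 0, 0], -7, 0.6], [[0, 0, 0], -7, 0.6], [[0, 0, 0], -7, 0.6], [[0, 0, 0], -7, 0.6], [[0, 0, 0], -7, 0.6], [[0, 0, 0], -7, 0.6], [[0, 0, 0], -7, 0.6]]'

```text
t: 21.42
ee_pos: [0.5883, -0.362, 0.1598]
ee_rot: [-3.141, -0.001, 0.794]
wrist_force: [0.2, -0.5, -0.4]
width: 0.0549
grasp_force: 0.0
```

send_rows --steps '[[[0, 0, 0], -7, 0.6], [[0, 0, 0], -7, 0.6], [[0, 0, 0], -7, 0.6], [[0, 0, 0], -7, 0.6], [[0, 0, 0], -7, 0.6], [[0, 0, 0], -7, 0.6], [[0, 0, 0], -7, 0.6], [[0, 0, 0], -7, 0.6], [[0, 0, 0], -7, 0.6], [[0, 0, 0], -7, 0.6]]'

```text
t: 22.25
ee_pos: [0.5883, -0.3622, 0.16]
ee_rot: [3.14, -0.001, 2.015]
wrist_force: [0.0, 0.5, -0.5]
width: 0.055
grasp_force: 0.0
```

send_rows --steps '[[[0, 0, 0], -7, 0.6], [[0, 0, 0], -7, 0.6], [[0, 0, 0], -7, 0.6], [[0, 0, 0], -7, 0.6], [[0, 0, 0], -7, 0.6], [[0, 0, 0], -7, 0.6], [[0, 0, 0], -7, 0.6], [[0, 0, 0], -7, 0.6], [[0, 0, 0], -3, 0.6], [[0, 0, 0], 0, 0.6]]'

```text
t: 23.08
ee_pos: [0.5879, -0.3624, 0.1598]
ee_rot: [3.139, 0.0, 3.039]
wrist_force: [-0.5, 0.2, -0.4]
width: 0.0551
grasp_force: 0.0
```

Run:
```python
from h import *
s=st(); m,im=shot(); cv2.imwrite("pics/w8.png",im[:,:,::-1])
for l,z in [("dial_grip",.082),("dial_tip",.054),("tab_tip",.054)]: print(l,marks(l,"wrist",z,m=m))
```

```text
t 23.08 p [ 0.5879 -0.3624  0.1598] r [3.139 0.    3.039] F [-0.5  0.2 -0.4] w 0.0551 j [ 1.01  0.74 -0.79  1.5   0.56  1.14  1.58]
dial_grip []
dial_tip [(0.65, [317.7, 181.6], [0.5457, -0.3582])]
tab_tip [(0.68, [329.6, 304.4], [0.6367, -0.3589])]
```

View pics/w8.png

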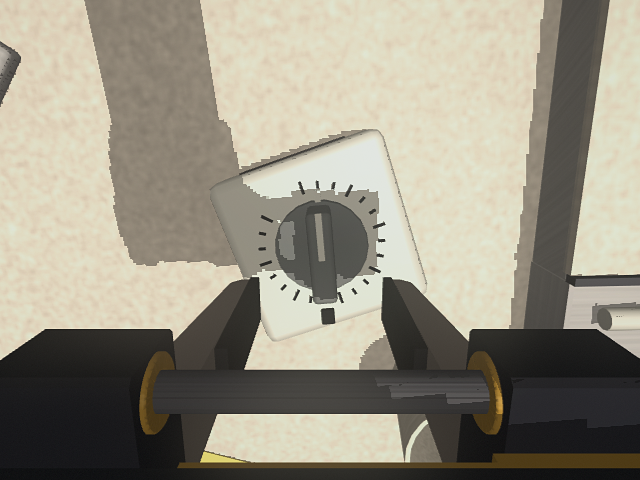

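The timer is centred, with skirt centre ≈(322,245), tab at (328,316), pointer line at (320,215)–(321,260) and the bar running from (319,205) to (326,303).

Run:
```python
from h import *
s=robot.read_state(); m=robot.camera_model("wrist"); P=lambda u,z:pt("wrist",u,z,m)[:2]
im=cv2.imread("pics/w8.png")
# tab block: dark near (328,316)
g=cv2.cvtColor(im,cv2.COLOR_BGR2GRAY); w=g[305:326,317:340]<60; ys,xs=np.where(w); tb=(xs.mean()+317,ys.mean()+305); print("tabpx",tb,w.sum())
a=P((322.5,245),.058); t=P(tb,.054); n=P((318.5,202),.058)
ln=[P((320,213),.09),P((321,261),.09)]
be=[P((319,207),.09),P((326,302),.09)]
print("axis",a,"tab",t,"dist",np.hypot(*(t-a)),"nose",n,"lineends",ln,"bar",be,"barc",(be[0]+be[1])/2)
ang=lambda v:np.arctan2(v[1],v[0])
print("tab dir",ang(t-a),"bar dir(pointer)",ang(be[0]-be[1]),"line",ang(ln[0]-ln[1]),"nose",ang(n-a))
# timer edge corners
c=[P(u,.05) for u in[(212,187),(380,131),(426,288),(270,340)]]; print(c,np.mean(c,0))
```

```text
tabpx (np.float64(328.44117647058823), np.float64(314.6617647058824)) 68
axis [ 0.58905103 -0.36028285] tab [ 0.64416617 -0.3616257 ] dist 0.055131497004708235 nose [ 0.55844567 -0.35980272] lineends [array([ 0.56040228, -0.35893027]), array([ 0.59087208, -0.36156852])] bar [array([ 0.55666566, -0.35914001]), array([ 0.61872304, -0.3612937 ])] barc [ 0.58769435 -0.36021685]
tab dir -0.024359611654703208 bar dir(pointer) 3.1069017747520733 line 3.055222249937557 nose 3.125906315582488
[array([ 0.54125328, -0.43284683]), array([ 0.51608144, -0.31347121]), array([ 0.63232498, -0.28724927]), array([ 0.66226253, -0.40873537])] [ 0.58798056 -0.36057567]
```

send_rows --steps '[[[0, 0.15, 0], -3, 0.6], [[0, 0, 3], 0, 0.6], [[0, 0, 3], 0, 0.5], [[0, 0, 2.5], 0, 0.4], [[0, 0, 1.0], 0, 0.3], [[0, 0, 0], 0, 0.1], [[0, 0, 0], 0, 0.1], [[0, 0, 0], 0, 0.1], [[0, 0, 0], 0, 0.1], [[0, 0, 0], 0, 0.1]]' --newtons 15

```text
t: 24.12
ee_pos: [0.5881, -0.362, 0.0675]
ee_rot: [-3.141, 0.003, 3.09]
wrist_force: [1.2, 0.5, 2.4]
width: 0.0159
grasp_force: 15.0
```

send_rows --steps '[[[0, 0, 0], 6.5, 0.1], [[0, 0, 0], 6.5, 0.1], [[0, 0, 0], 6.5, 0.1], [[0, 0, 0], 6.5, 0.1], [[0, 0, 0], 6.5, 0.1], [[0, 0, 0], 6.5, 0.1], [[0, 0, 0], 6.5, 0.1], [[0, 0, 0], 6.5, 0.1], [[0, 0, 0], 6.5, 0.1], [[0, 0, 0], 6.5, 0.1]]'

```text
t: 24.95
ee_pos: [0.5902, -0.359, 0.0675]
ee_rot: [3.135, 0.0, 1.952]
wrist_force: [4.5, 4.9, 0.0]
width: 0.0158
grasp_force: 15.0
```

send_rows --steps '[[[0, 0, 0], 6.5, 0.1], [[0, 0, 0], 6.5, 0.1], [[0, 0, 0], 6.5, 0.1], [[0, 0, 0], 6.5, 0.1], [[0, 0, 0], 6.5, 0.1], [[0, 0, 0], 6.5, 0.1], [[0, 0, 0], 6.5, 0.1], [[0, 0, 0], 6.5, 0.1], [[0, 0, 0], 6.5, 0.1], [[0, 0, 0], 6.5, 0.1]]'

```text
t: 25.78
ee_pos: [0.5937, -0.3597, 0.0676]
ee_rot: [3.132, -0.009, 0.818]
wrist_force: [14.3, 0.7, -7.1]
width: 0.0159
grasp_force: 15.0
```

send_rows --steps '[[[0, 0, 0], 6.5, 0.1], [[0, 0, 0], 6.5, 0.1], [[0, 0, 0], 6.5, 0.1], [[0, 0, 0], 6.5, 0.1], [[0, 0, 0], 6.5, 0.1], [[0, 0, 0], 6.5, 0.1], [[0, 0, 0], 6.5, 0.1], [[0, 0, 0], 2.7, 0.1], [[0, 0, 0], 0, 0.1], [[0, 0, 0], 0, 0.1]]'

```text
t: 26.62
ee_pos: [0.5945, -0.3622, 0.0677]
ee_rot: [3.138, -0.015, -0.018]
wrist_force: [16.8, -2.9, -9.9]
width: 0.0163
grasp_force: 15.0
```

send_rows --steps '[[[0, 0, 0], 0, 0.35], [[0, 0, 0], 0, 0.35], [[0, 0, 0], 0, 0.35], [[0, 0, -3], 0, 0.35], [[0, 0, -3], 0, 0.35], [[0, 0, -3], 0, 0.6], [[0, 0, 0], 0, 0.6]]'

```text
t: 27.2
ee_pos: [0.5896, -0.3644, 0.163]
ee_rot: [3.136, -0.009, -0.021]
wrist_force: [1.0, -0.3, 0.8]
width: 0.0429
grasp_force: 0.0
```

Run:
```python
from h import *
s=st(); m,im=shot(); 
a=cv2.resize(im[130:330,220:420,::-1],None,fx=3,fy=3,interpolation=cv2.INTER_CUBIC); cv2.imwrite("pics/w9.png",a)
for l,z in [("dial_grip",.082),("dial_tip",.054),("tab_tip",.054)]: print(l,marks(l,"wrist",z,m=m))
```

```text
t 27.2 p [ 0.5896 -0.3644  0.163 ] r [ 3.136 -0.009 -0.021] F [ 1.  -0.3  0.8] w 0.0429 j [ 0.52  0.58 -0.02  1.54  0.02  1.01 -1.1 ]
dial_grip [(0.65, [315.8, 247.0], [0.5914, -0.3598])]
dial_tip [(0.85, [315.9, 172.5], [0.6372, -0.3609])]
tab_tip [(0.8, [316.2, 175.0], [0.6355, -0.3611])]
```

View pics/w9.png

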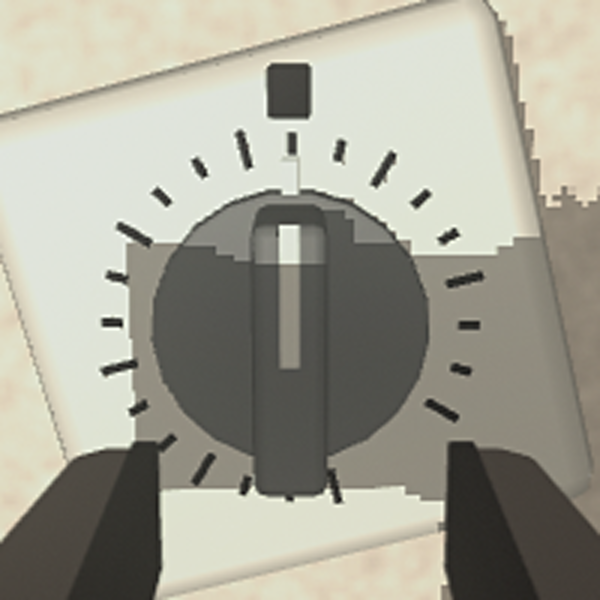

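The pointer nose (crop 290,170) lines up with the tab (289,91), so the dial is set. On to the clicker.

send_rows --steps '[[[-0.75, -3.4, 0], 0, 0.8], [[-0.75, -3.4, 0], 0, 0.8], [[-0.75, -3.4, 0], 0, 0.8], [[-0.75, -3.4, 0], 0, 0.8], [[-0.75, -3.4, 0], 0, 0.8], [[-0.75, -3.4, 0], 0, 0.8], [[-0.75, -3.4, 0], 0, 0.8], [[-0.75, -3.4, 0], 0, 0.8], [[-0.75, -3.4, 0], 0, 0.8], [[-0.75, -3.4, 0], 0, 0.8]]'

```text
t: 28.23
ee_pos: [0.517, -0.0192, 0.1542]
ee_rot: [3.141, 0.003, -0.021]
wrist_force: [0.5, 0.1, 0.7]
width: 0.0733
grasp_force: 0.0
```

send_rows --steps '[[[-0.75, -3.4, 0], 0, 0.8], [[-0.75, -3.4, 0], 0, 0.8], [[-0.75, -3.4, 0], 0, 0.8], [[-0.75, -3.4, 0], 0, 0.8], [[-0.75, -3.4, 0], 0, 0.8], [[-0.75, -3.4, 0], 0, 0.8], [[-0.75, -3.4, 0], 0, 0.8], [[-0.75, -3.4, 0], 0, 0.8], [[-0.75, -3.4, 0], 0, 0.8], [[-0.75, -3.4, 0], 3, 0.8]]'

```text
t: 29.07
ee_pos: [0.4494, 0.3215, 0.154]
ee_rot: [3.14, 0.003, -0.074]
wrist_force: [2.0, 0.2, -0.2]
width: 0.0733
grasp_force: 0.0
```

send_rows --steps '[[[-0.5, -3, -1], 0, 0.8], [[0, -2.5, -1], 0, 0.8], [[0, 0, 0], 0, 0.8]]'

```text
t: 29.32
ee_pos: [0.4482, 0.3822, 0.1759]
ee_rot: [-3.138, 0.001, -0.066]
wrist_force: [0.3, 1.1, 0.8]
width: 0.0734
grasp_force: 0.0
```

Run:
```python
from h import *
s=st(); m,im=shot(); cv2.imwrite("pics/w10.png",im[:,:,::-1])
for l,z in [("clicker",0),("clicker_back",.025),("bookend",0)]: print(l,marks(l,"wrist",z,m=m))
```

```text
t 29.32 p [0.4482 0.3822 0.1759] r [-3.138e+00  1.000e-03 -6.600e-02] F [0.3 1.1 0.8] w 0.0734 j [-0.56  0.43 -0.26  1.78  0.13  0.95 -2.51]
clicker [(0.88, [329.6, 224.7], [0.4434, 0.3771]), (0.63, [631.0, 82.0], [0.5444, 0.1273])]
clicker_back [(0.71, [330.5, 171.4], [0.4916, 0.3738])]
bookend [(0.68, [311.6, 37.0], [0.595, 0.3819]), (0.55, [616.0, 149.6], [0.4916, 0.1332])]
```

View pics/w10.png

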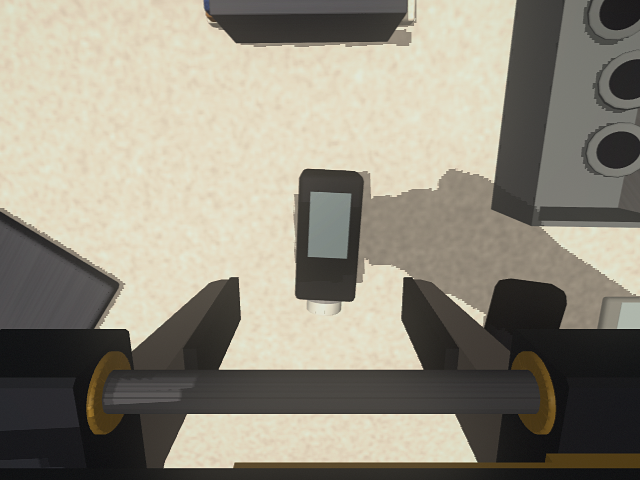

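The clicker is centred at about (329,235), tilted slightly clockwise with its button facing the robot. The bookend face runs along rows 40–44, columns 238–388.

send_rows --steps '[[[-0.45, 0.5, 0], 3.1, 0.8], [[0, 0, 3.2], 0, 0.8], [[0, 0, 3.2], 0, 0.8], [[0, 0, 3.2], 0, 0.8], [[0, 0, 3.2], 0, 0.8], [[0, 0, 2.6], 0, 0.8], [[0, 0, 0], 0, 0.4], [[0, 0, 0], 0, 0.4], [[0, 0, 0], 0, 0.4], [[0, 0, 0], 0, 0.4]]' --newtons 20

```text
t: 30.35
ee_pos: [0.4464, 0.3724, 0.0236]
ee_rot: [-3.138, -0.002, -0.128]
wrist_force: [-0.6, 2.0, -0.5]
width: 0.0491
grasp_force: 0.8
```

send_rows --steps '[[[0, 0, 0], 0, 0.4], [[0, 0, 0], 0, 0.4], [[0, 0, -0.5], 0, 0.4], [[0, 0, 0], -4.6, 0.4], [[0, 0, 0], 0, 0.4]]'

```text
t: 30.77
ee_pos: [0.4449, 0.3708, 0.0269]
ee_rot: [3.141, 0.0, -0.045]
wrist_force: [-1.1, 1.0, -3.2]
width: 0.0481
grasp_force: 19.9
```

Run:
```python
from h import *
s=st(); m,im=shot()
for l,z in [("clicker_back",.03),("bookend",0)]: print(l,marks(l,"wrist",z,m=m))
```

```text
t 30.77 p [0.4449 0.3708 0.0269] r [ 3.141  0.    -0.045] F [-1.1  1.  -3.2] w 0.0481 j [-0.58  0.62 -0.22  1.88  0.21  0.66 -2.55]
clicker_back [(0.94, [319.9, 198.2], [0.4897, 0.3709])]
bookend []
```

send_rows --steps '[[[2, 0, 0], 0, 0.4], [[2, 0, 0], 0, 0.4], [[2, 0, 0], 0, 0.4], [[2, 0, 0], 0, 0.4], [[1, -0.3, 0], 0, 0.4], [[0.3, 0, 0], 0, 0.4], [[0.2, 0, 0], 0, 0.4], [[0.2, 0, 0], 0, 0.4], [[0, 0, 0], 0, 0.4]]'

```text
t: 31.67
ee_pos: [0.5413, 0.3698, 0.0263]
ee_rot: [3.141, 0.001, -0.047]
wrist_force: [-0.1, -0.7, -4.0]
width: 0.0482
grasp_force: 19.9
```

send_rows --steps '[[[0.2, 0, 0], 0, 0.4], [[0.2, 0, 0], 0, 0.4], [[0.2, 0, 0], 0, 0.4], [[0, 0, 0], 0, 0.4]]'

```text
t: 32.0
ee_pos: [0.5449, 0.37, 0.0264]
ee_rot: [3.14, 0.005, -0.046]
wrist_force: [-7.1, 0.0, 2.0]
width: 0.0483
grasp_force: 19.9
```

The back end is in contact with the bookend (−7 N). I'll lower it, release, lift clear and shut the fingers.

send_rows --steps '[[[0, 0, 0.2], 0, 0.4], [[0, 0, 0.3], 0, 0.4], [[0, 0, 0], 0, 0.4], [[0, 0, 0], 0, 0.65], [[0, 0, 0], 0, 0.65], [[0, 0, 0], 0, 0.65], [[0, 0, -3], 0, 0.65], [[0, 0, -3], 0, 0.65], [[0, 0, -3], 0, 0.65], [[0, 0, -3], 0, 0]]'

```text
t: 32.83
ee_pos: [0.5486, 0.3692, 0.1431]
ee_rot: [-3.142, -0.001, -0.048]
wrist_force: [0.8, 0.5, 0.6]
width: 0.0554
grasp_force: 0.0
```

send_rows --steps '[[[-3, 0, -1.5], 0, 0], [[-3, 0, 0], 0, 0], [[-3, 0, 0], 0, 0], [[-3, 0, 0], 0, 0], [[0, 0, 0], 0, 0]]'

```text
t: 33.25
ee_pos: [0.4226, 0.3764, 0.1571]
ee_rot: [3.142, 0.002, -0.041]
wrist_force: [-0.5, 0.1, 0.3]
width: 0.022
grasp_force: 0.0
```

Run:
```python
from h import *
s=st(); m,im=shot(); cv2.imwrite("pics/w11.png",im[:,:,::-1])
for l,z in [("clicker",0),("clicker_back",.025),("bookend",0)]: print(l,marks(l,"wrist",z,m=m))
```

```text
t 33.25 p [0.4226 0.3764 0.1571] r [ 3.142e+00  2.000e-03 -4.100e-02] F [-0.5  0.1  0.3] w 0.022 j [-0.55  0.42 -0.29  1.85  0.15  0.9  -2.53]
clicker [(0.83, [325.0, 67.7], [0.5433, 0.3698])]
clicker_back []
bookend []
```

View pics/w11.png

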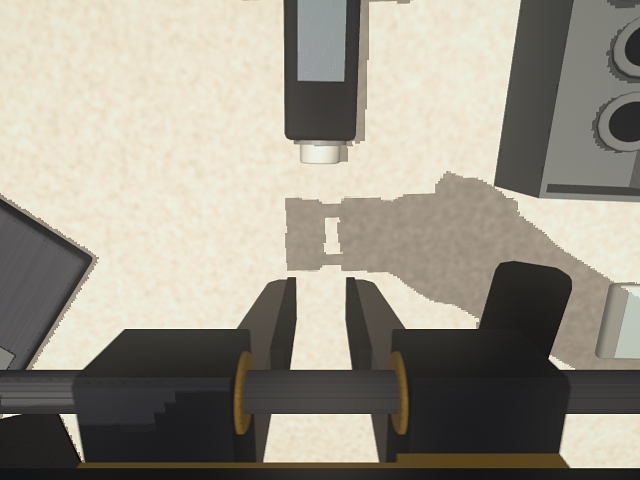

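The clicker stands aligned with its button at (322,152), directly ahead. I'll lower the closed fingers in front of the button and advance.

send_rows --steps '[[[0, 0.3, 3], 0, 0], [[0, 0, 3], 0, 0], [[0, 0, 3], 0, 0], [[0, 0, 3], 0, 0], [[0, 0, 2.3], 0, 0], [[0, 0, 0], 0, 0], [[1.5, 0, 0], 0, 0], [[1.5, 0, 0], 0, 0], [[0.8, 0, 0], 0, 0], [[0, 0, 0], 0, 0]]'

```text
t: 34.28
ee_pos: [0.4679, 0.3702, 0.0143]
ee_rot: [-3.141, -0.0, -0.05]
wrist_force: [-3.6, -1.0, 2.7]
width: 0.0002
grasp_force: 1.7
```

send_rows --steps '[[[0.3, 0, 0], 0, 0], [[0.3, 0, 0], 0, 0], [[0.3, 0, 0], 0, 0], [[0, 0, 0], 0, 0]]'

```text
t: 34.62
ee_pos: [0.4718, 0.37, 0.0139]
ee_rot: [3.139, 0.005, -0.046]
wrist_force: [-10.3, -2.7, 9.1]
width: 0.0003
grasp_force: 4.8
```

send_rows --steps '[[[0.2, 0, 0], 0, 0], [[0.2, 0, 0], 0, 0], [[0, 0, 0], 0, 0], [[0, 0, 0], 0, 0], [[0, 0, 0], 0, 0]]'

```text
t: 35.03
ee_pos: [0.4719, 0.37, 0.0139]
ee_rot: [3.137, 0.01, -0.044]
wrist_force: [-17.1, -3.3, 15.2]
width: 0.001
grasp_force: 9.0
```

The button has reached its hard stop: force rose to 17 N with no further travel. I'll back off and check everything.

send_rows --steps '[[[-0.8, 0, 0], 0, 0], [[-1.5, 0, 0], 0, 0], [[-2.5, 0, 0], 0, 0], [[0, 0, -3], 0, 0], [[0, 0, -3], 0, 0], [[0, 0, -3], 0, 0], [[0, 0, -3], 0, 0], [[-1, 3, -1], 0, 0], [[-1, 3, 0], 0, 0], [[0, 0, 0], 0, 0]]'

```text
t: 35.87
ee_pos: [0.4077, 0.3079, 0.1444]
ee_rot: [3.138, -0.001, -0.05]
wrist_force: [0.2, -0.1, -1.9]
width: 0.0005
grasp_force: 0.0
```

Run:
```python
from h import *
s=st()
for c in("top","scene"):
    im=robot.read_camera(c)
    for l,z in[("token0",.006),("marker0",.03),("eraser",.055),("dial_tip",.054),("tab_tip",.054),("clicker",0),("clicker_back",.025),("cup",0),("mouse",0)]: print(c,l,marks(l,c,z))
```

```text
t 35.87 p [0.4077 0.3079 0.1444] r [ 3.138e+00 -1.000e-03 -5.000e-02] F [ 0.2 -0.1 -1.9] w 0.0005 j [-0.47  0.35 -0.29  1.99  0.14  0.83 -2.46]
top token0 [(0.83, [245.2, 215.0], [0.6007, 0.1546]), (0.74, [246.1, 259.6], [0.5006, 0.1503]), (0.55, [250.5, 238.0], [0.5488, 0.1416]), (0.44, [255.4, 207.3], [0.6183, 0.1322])]
top marker0 [(0.69, [365.1, 177.8], [0.6813, -0.1117]), (0.65, [307.8, 174.6], [0.6878, 0.0155])]
top eraser [(0.97, [396.3, 346.1], [0.3158, -0.1693]), (0.8, [284.3, 250.8], [0.5135, 0.0643])]
top dial_tip [(0.77, [480.5, 194.1], [0.6396, -0.3593])]
top tab_tip [(0.36, [487.1, 196.5], [0.6343, -0.3734])]
top clicker [(0.55, [145.8, 240.7], [0.5425, 0.3739])]
top clicker_back [(0.59, [147.9, 217.0], [0.5911, 0.3647])]
top cup [(0.91, [438.6, 156.8], [0.7403, -0.2839])]
top mouse [(0.79, [216.3, 333.8], [0.3396, 0.2114])]
scene token0 [(0.72, [385.6, 310.1], [0.5803, 0.1543]), (0.61, [394.9, 280.0], [0.4703, 0.1433]), (0.51, [384.2, 293.8], [0.5283, 0.1359]), (0.39, [370.7, 312.2], [0.5987, 0.1282])]
scene marker0 [(0.68, [248.1, 296.4], [0.6759, -0.1108]), (0.58, [298.2, 319.7], [0.7032, 0.0137]), (0.21, [166.1, 229.3], [0.5155, -0.4291])]
scene eraser [(0.75, [292.1, 223.3], [0.4063, -0.1367]), (0.58, [360.6, 264.3], [0.5107, 0.0742]), (0.34, [394.9, 279.8], [0.5374, 0.1579])]
scene dial_tip [(0.67, [157.7, 249.5], [0.6299, -0.3637])]
scene tab_tip []
scene clicker []
scene clicker_back [(0.69, [495.1, 349.2], [0.6349, 0.3759])]
scene cup [(0.68, [165.9, 305.9], [0.7367, -0.2732]), (0.59, [297.8, 319.0], [0.6692, -0.0031]), (0.37, [372.8, 313.2], [0.5929, 0.1312])]
scene mouse [(0.89, [435.7, 256.2], [0.3289, 0.2056])]
```

```bash
python3 -c "
from workcell import robot
print(robot.finish_job())"
```

```text
the job is handed in; nothing more can be done
None
```

I handed the job in at about 36 s, with every step done in the order asked; no verdict came back. Both markers are in the ledge and all four tokens in the tray, the eraser lies felt down on the board, and the dial pointer meets the tab; the clicker was pressed to its stop and left standing against the bookend, and the cup and mouse still read at their starting positions.

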